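# Press the foot plug home in a chute leg with the ratchet bar press

### The arm

A 7-joint arm with a two-finger parallel gripper is mounted at the origin on a cart in front of the work surface, level with it; the furniture and walls round the work are solid. World frame = base frame: x ahead of the robot, y to its left, z up, the work surface at z = 0. Lengths are in m, angles in rad, forces in N, time in s.
With the tool pointing down it reaches from about 0.425 to 0.875 m from the base axis. Payload 9.9 kg.
Tool frame: the origin (TCP) lies between the finger pads; the fingertips stand 22 mm ahead of it and the grasp point (between the pads) lies 3 mm ahead of it; z points along the fingers, y is the direction in which the jaws open and shut (so a half turn about z gives the same grasp; the last joint's range is limited). The gripper opens to 85 mm and grips with 20 to 120 N. Pads are 22 mm wide; open, the fingers measure 114 mm over their backs; the gripper's body (76 mm by 85 mm) begins 54 mm behind the grasp point. The pads swing forward as they close: fully open they stand 13 mm farther back than shut.
Start: joints at [-1.348, 0.576, 0.025, 1.437, -0.015, 1.129, -0.057], TCP at [0.204, 0.643, 0.253] pointing down, gripper open.
Joint ranges: [-2.76, 2.76], [-0.34, 2.15], [-1.52, 1.57], [0.19, 2.46], [-1.09, 4.23], [0.17, 1.99], [-2.82, 2.82]. Speed limits (rad/s): [2.22, 2.22, 3.01, 3.01, 3.14, 3.14, 3.14].

### API

Orientations are given as a unit quaternion [x, y, z, w].
In Python, from workcell import bot, imaging gives the robot as it stands.
- The arm moves only by the tool play_rows, never from a script. Its argument "series" is text: rows parted by semicolons, each of 7 numbers parted by spaces: the shift along the world's x, y, z in mm, then the turn, a rotation vector about the world's x, y, z in rad, then the closure, from -1 (fully open) to 1 (shut). A call has 1 to 12 rows; each row is the pose to reach, as a shift and turn from the pose commanded when the call began; what a row does not reach only later rows make up. A row lasts 1/12 s, in which the tool goes at most 41.7 mm and 7.16 degrees, less where a joint would pass 70% of its speed; a pose out of reach is approached as far as the arm can. A call with a gripper value outside its range is refused whole. The fingers move at their own pace and stop on an object; "squeeze" is the grip in N (left out, the last holds). Time passes only in rows, so rows that repeat a pose let the fingers close. It gives the time, the measured TCP pose, the force and the opening at its end, in the units of the state.
- bot.get_state(): the state, without advancing time (a new reading comes with each control period).
- imaging.get_image(name): name is "side" or "top"; returns the picture (480x640x3 uint8, red, green, blue); there is no depth.
- imaging.camera_info(name): a dict with "camera_matrix" (3x3 intrinsics, pixels), "D" ([k1, k2, p1, p2, k3] as OpenCV has them; the pictures are not rectified), "world_from_camera" (4x4, takes a point from camera to world coordinates). Camera axes: x right, y down, z forward; pixel columns grow to the right and rows downward; lengths in m; the calibration is good to about 2 mm. A picture is of the moment at which its call begins. camera_info takes no time and is no camera call.
- bot.sign_off(): hands the job in, once; it reports no verdict.
The state is a dict: "clock": time; "joint_pos": joint angles; "dq": joint speeds; "tau": joint torques, N m; "eef_pos": TCP position; "orientation": TCP orientation; "force": force on the tool from outside, world axes, zero at the start; "torque": the same for the moment, N m; "width": opening from 0.0 (shut) to 1.0 (fully open).
Only numpy, scipy, OpenCV 4.12 (cv2) and the standard library are available. Lean on these libraries where they do the work, as an engineer would, in place of code of your own. Each camera call takes 0.05 s, during which the arm holds its last target.

### The job

The black foot plug of the loose chute leg is only started in its tube. Lay the leg lengthwise in the saddles of the bar press, pump the press's trigger until the plug's flange sits tight against the tube, then squeeze the orange release lever and slide the jaw all the way back. Lift the finished leg out and lay it flat in the blue tray beside the other one, leaving that one and the roll of labels where they are.

Things in the scene. Friction and masses are not known exactly. Their poses are not given: they have to be found in the camera images.
- leg: The loose chute leg: bright square tube 40 x 40 mm, 120 mm long, about 0.3 kg, lying flat. Origin in the middle of the tube's underside (its axis is 20 mm above); x runs along the tube towards its plugged end, z up; the tube spans x = -60 to +60 mm. Grip it across its 40 mm width (y) at the middle.
- leg_middle (a point): Centre of the leg's square tube (on its axis, 60 mm from either end); axes as the leg's.
- leg_plug (a joint): How far the leg's black plug is pressed in, m: 0 = its flange (40 x 40 mm, 6 mm thick) stands 10 mm off the tube's end, 0.010 = home, flange against the tube. Starts at 0 to 0.002. Slides stiffly (about 14 N), stays where left. The whole leg is 136 mm long with the plug at 0, 126 mm with it home.
- plug_face (a point): Centre of the outer face of the plug's flange; axes as the leg's.
- seat (a point): Middle of the press's two saddles, at the level where the leg's underside rests, 66 mm above the table; axes as the press's. Saddles at x = -36 and +32 mm, 16 mm long, with white cheeks 45 mm apart, flared at the top, up to 24 mm above the seat; finger room between them. The anvil is at x = +68 mm. Leg along x: tube middle at x = 0 with the plug to the jaw, at -16 mm with it to the anvil.
- clamp_head (a joint): Travel of the moving head (jaw, pistol grip, trigger and release lever ride on it) along the bar towards the anvil, m: 0 = fully back, at most 0.06. Starts at 0 to 0.004. The ratchet (5.6 mm teeth) lets it go forward (about 10 N by hand) but not back past a tooth, unless the release lever is squeezed; then it slides with about 3 N.
- grip_post (a point): On the axis of the head's upright black pistol grip, 135 mm above the table, moving with the head; axes as the press's. The grip is 22 mm long (x), 24 mm wide (y), its top 165 mm above the table. The jaw's face is 75 mm ahead of it; jaw and seated leg reach up to 108 mm above the table.
- jaw_face (a point): Centre of the moving jaw's white front face (42 wide x 40 mm high), 86 mm above the table; axes as the seat's.
- trigger (a joint): Squeeze of the trigger, rad: 0 = at rest (sprung back), 0.24 = fully squeezed. Each full squeeze moves the head one tooth (about 5.6 mm) ahead; less than four fifths of a squeeze may gain nothing. Takes 3 to 5 N, about 10 N while the plug goes in; 20 N is ample. Once the plug is home, more squeezes do nothing. In a stroke the trigger comes back some 20 mm, the grip goes ahead some 7 mm.
- trigger_pad (a point): Middle of the front (+x) face of the trigger, a pale upright bar 12 mm thick, 22 mm wide, in front of the pistol grip; 135 mm above the table (top at 160 mm; free for fingers down to 112 mm). Pivots 113 mm below this point; squeezed towards the grip (-x). Outside width over trigger and grip, along x: 62 mm at rest, 35 mm squeezed.
- release_lever (a joint): Squeeze of the orange release lever, rad: 0 = at rest (sprung, ratchet engaged), 0.19 = paddle against its stop; the ratchet is free above about 0.12. Takes about 2 to 5 N at the paddle.
- release_paddle (a point): Middle of the outer face of the orange paddle on the -y side of the pistol grip, 140 mm above the table; 22 mm long in x, from 100 to 160 mm above the table. Pinch it to the grip (+y): width over paddle and the grip's far side, along y, 43 mm at rest, 33 mm squeezed. Keep it pinched and drag the head along -x.
- tray: Blue open tray, outside 190 mm (its x) by 160 mm (its y), 42 mm high, walls and floor 4 mm, fixed to the table. Origin at the centre of its underside; z up. The finished leg lies along x near its +y wall; the free part is the other side, around y = -30 mm.
- done_leg: The leg finished earlier: the same tube with its plug home (126 mm long), lying in the tray. Origin in the middle of the tube's underside, x along the tube towards its plug.
- label_roll: Bystander: white roll of labels standing on end, 69 mm across, 60 mm high. Leave it.
- press: The bar press on its grey base plate, 12 mm thick, x = -150 to +170 mm, y = +-46 mm, fixed to the table. Origin on the table under the bar; x points along the bar in the pressing direction, from the moving jaw to the fixed anvil (face at x = +134 mm, 63 to 107 mm above the table); y across, z up. The jaw's face is at x = -22 mm when fully back: an opening of 156 mm.

How it is judged:
By the outcome, as a careful person would: the job done as asked, in the order asked, and still so for the second after the job is handed in, with the robot touching nothing.
It also fails if it takes over 72 s, if anything falls off the work surface, if the arm or the gripper's body presses on something with over 40 N, if the wrist force passes 120 N, or if a joint passes its speed limit or range.

## Working session

There is one attempt and no reset: what is moved stays moved. The work goes in short steps, Python scripts to look and compute and a tool call to move; the robot and the scene stay as the last step left them, time stands still between calls to the robot, and variables do not carry over. Pictures are saved under pics/ and viewed, and the job is handed in when it is done.

Besides the shell and the picture viewer there is one more tool, called by a JSON object that holds its "api" and its "payload", one argument or row to a line. play_rows: Moves the arm, as the interface text tells. Its arguments: {"type":"object","properties":{"series":{"type":"string"},"squeeze":{"type":"number"}},"required":["series"]}

```bash
mkdir -p pics; ls
python3 - <<'E'
from workcell import bot, imaging
import cv2
s=bot.get_state(); print({k:s[k] for k in('clock','eef_pos','orientation','force','width')})
for n in('side','top'):
    im=imaging.get_image(n); cv2.imwrite(f'pics/{n}0.png',im[:,:,::-1])
    c=imaging.camera_info(n); print(n,c)
E
```

```text
pics
{'clock': 0.0, 'eef_pos': array([0.20371489, 0.64307955, 0.25246349]), 'orientation': array([ 1.52755062e-01,  9.88263726e-01, -8.33559912e-04, -6.36151626e-05]), 'force': array([ 0.83841836,  0.66007131, -0.04603535]), 'width': 0.9989952767648678}
side {'camera_matrix': array([[434.68740176,   0.        , 317.88031804],
       [  0.        , 434.68740176, 235.13037261],
       [  0.        ,   0.        ,   1.        ]]), 'D': array([0.03460176, 0.        , 0.        , 0.        , 0.        ]), 'world_from_camera': array([[-0.99965133, -0.01789984,  0.01941167,  0.46068167],
       [-0.02490465,  0.39488983, -0.91839086,  0.86475155],
       [ 0.00877358, -0.91855409, -0.39519794,  0.47449603],
       [ 0.        ,  0.        ,  0.        ,  1.        ]])}
top {'camera_matrix': array([[564.14406132,   0.        , 332.77434173],
       [  0.        , 564.14406132, 240.52723319],
       [  0.        ,   0.        ,   1.        ]]), 'D': array([-0.17414783,  0.        ,  0.        ,  0.        ,  0.        ]), 'world_from_camera': array([[-0.00710913, -0.9804052 ,  0.19686314,  0.25704804],
       [-0.99984166,  0.01018071,  0.01459499,  0.013373  ],
       [-0.01631321, -0.19672821, -0.98032234,  1.27425565],
       [ 0.        ,  0.        ,  0.        ,  1.        ]])}
```

View pics/side0.png

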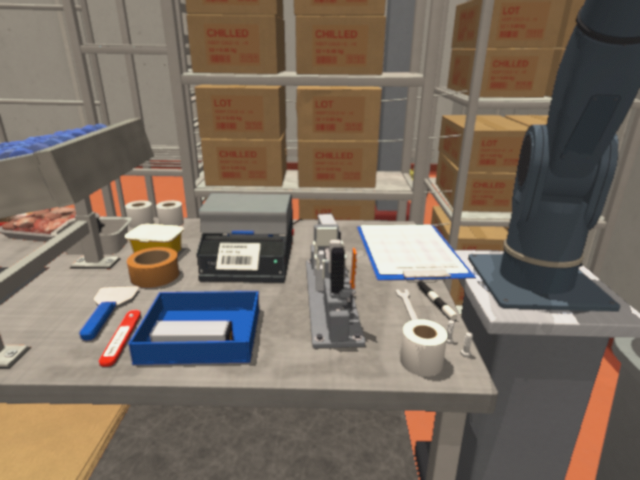

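View pics/top0.png

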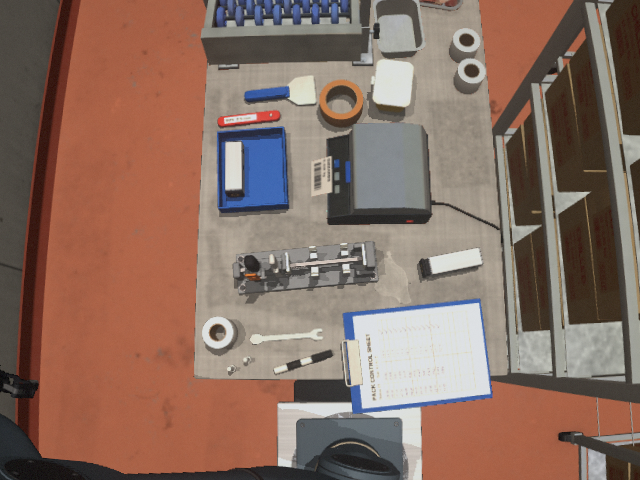

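```bash
cat > h.py <<'E'
import numpy as np,cv2
from workcell import bot, imaging
def ray(n,uv):
    c=imaging.camera_info(n);T=np.array(c['world_from_camera'])
    p=cv2.undistortPoints(np.array([[uv]],float),c['camera_matrix'],c['D'])[0,0]
    return T[:3,3],T[:3,:3]@np.array([p[0],p[1],1.])
def onz(n,uv,z):
    o,d=ray(n,uv);return o+d*(z-o[2])/d[2]
def tri(uva,uvb,a='top',b='side'):
    o1,d1=ray(a,uva);o2,d2=ray(b,uvb)
    t=np.linalg.lstsq(np.c_[d1,-d2],o2-o1,rcond=None)[0]
    p,q=o1+d1*t[0],o2+d2*t[1];return (p+q)/2,np.linalg.norm(p-q)
def proj(n,P):
    c=imaging.camera_info(n);W=np.linalg.inv(c['world_from_camera'])
    return cv2.projectPoints(np.atleast_2d(np.array(P,float)),cv2.Rodrigues(W[:3,:3])[0],W[:3,3],c['camera_matrix'],c['D'])[0][:,0]
def crop(src,out,x0,y0,x1,y1,k):
    im=cv2.imread(src)[y0:y1,x0:x1];im=cv2.resize(im,None,fx=k,fy=k,interpolation=cv2.INTER_CUBIC)
    for x in range((x0+9)//10*10,x1,10):
        cv2.putText(im,str(x),(int((x-x0)*k)-8,8),0,.3,(0,0,255),1); cv2.line(im,(int((x+.5-x0)*k),10),(int((x+.5-x0)*k),14),(0,0,255),1)
    for y in range((y0+9)//10*10,y1,10): cv2.putText(im,'-'+str(y),(0,int((y+.5-y0)*k)+3),0,.3,(0,0,255),1)
    cv2.imwrite(out,im)
def snap(tag):
    for n in('side','top'): cv2.imwrite(f'pics/{n}{tag}.png',imaging.get_image(n)[:,:,::-1])
def st():
    s=bot.get_state();print({k:np.round(s[k],4) for k in('clock','eef_pos','orientation','force','width')})
E
python3 - <<'E'
from h import *
crop('pics/top0.png','pics/t_press.png',220,230,400,310,4.4)
crop('pics/top0.png','pics/t_leg.png',405,235,495,295,8)
crop('pics/side0.png','pics/s_press.png',290,200,390,360,3.7)
crop('pics/side0.png','pics/s_tray.png',120,280,270,370,5)
crop('pics/top0.png','pics/t_tray.png',205,115,305,225,5)
E
```

```text
(no output)
```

View pics/t_press.png

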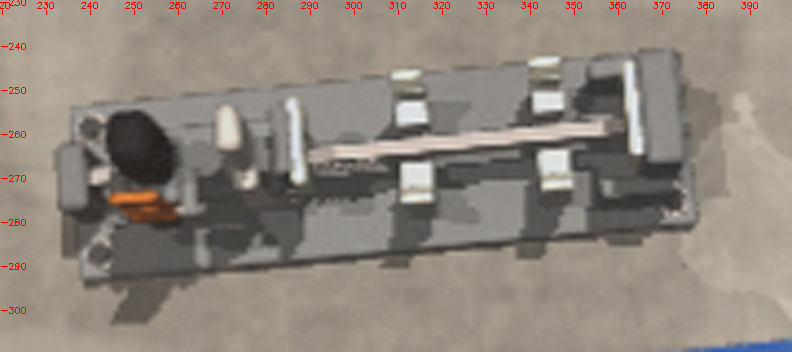

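View pics/t_leg.png

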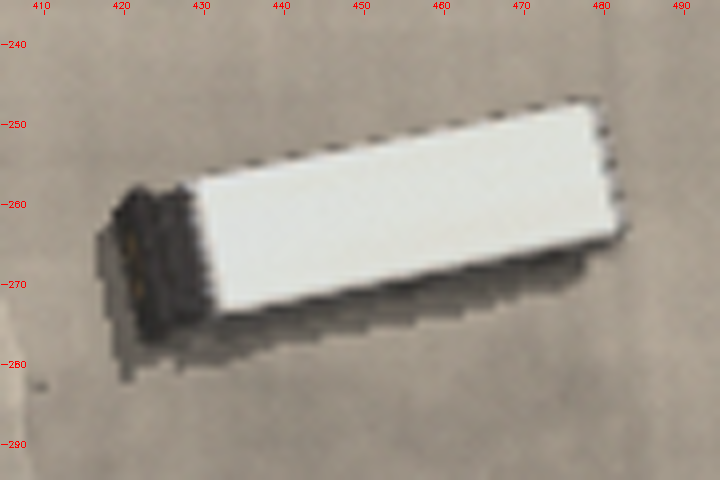

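View pics/s_press.png

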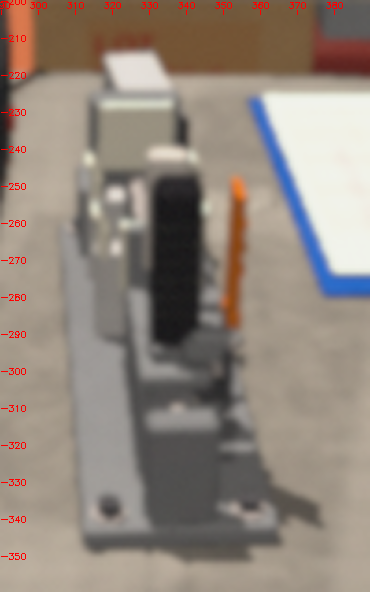

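View pics/s_tray.png

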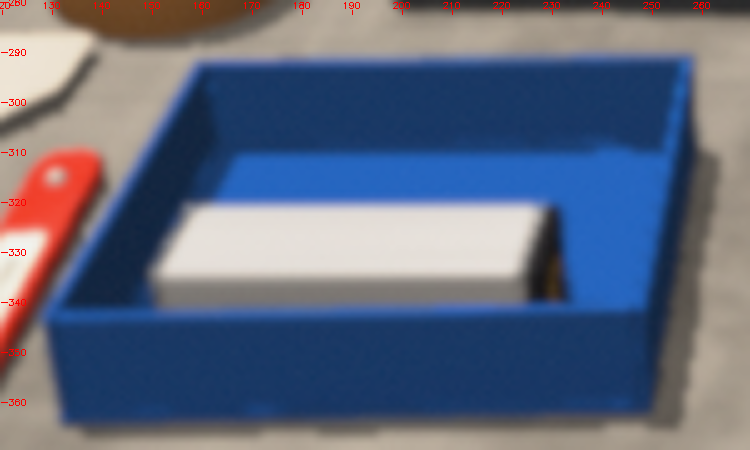

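View pics/t_tray.png

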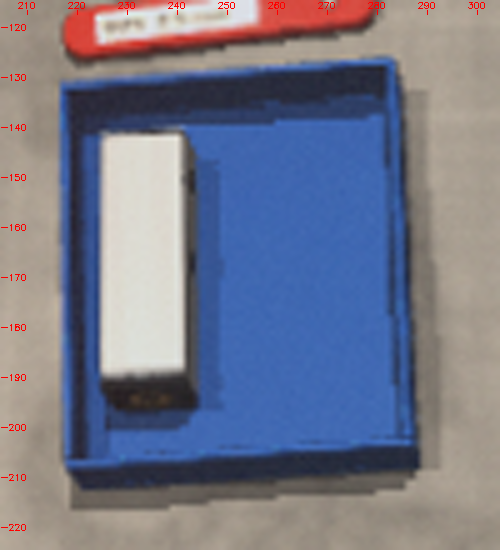

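```bash
cat > fit.py <<'E'
from h import *
from scipy.optimize import least_squares
def pose(v,P):
    c,s=np.cos(v[2]),np.sin(v[2]);P=np.array(P,float)
    return np.c_[v[0]+c*P[:,0]-s*P[:,1],v[1]+s*P[:,0]+c*P[:,1],P[:,2]+(v[3] if len(v)>3 else 0)]
def fit(v0,obs,zf=False):
    def r(v):
        e=[]
        for n,P,uv in obs: e.append((proj(n,pose(v,[P]))-np.array(uv)).ravel())
        return np.concatenate(e)
    s=least_squares(r,v0,loss='soft_l1'); return s.x,r(s.x).reshape(-1,2)
E
python3 - <<'E'
from fit import *
b=.012
def q(x0,y0,k,u,v): return (u/k+x0-.5,v/k+y0-.5)
T=lambda u,v:q(220,230,4.4,u,v); S=lambda u,v:q(290,200,3.7,u,v)
obs=[('top',(-.15,.046,b),T(74,107)),('top',(.17,.046,b),T(675,50)),('top',(.17,-.046,b),T(694,227)),('top',(-.15,-.046,b),T(85,283)),
('side',(-.15,.046,b),S(82,533)),('side',(-.15,-.046,b),S(280,528))]
for nm,o in(('top',obs[:4]),('both',obs)):
    v,r=fit([.55,.1,-1.57],o);print(nm,v,r.round(1).tolist())
v,r=fit([.55,.1,-1.57,0.],obs);print('zfree',v)
L=lambda u,v:q(405,235,8,u,v)
# leg x toward plug ~ +y
lo=[('top',(.06,.02,.04),L(195,180)),('top',(.06,-.02,.04),L(220,312)),('top',(-.06,.02,.04),L(590,100)),('top',(-.06,-.02,.04),L(615,235))]
# sign: leg y = left of +x(dir world +y) = -world x
lo=[(n,(p[0],-p[1],p[2]),u) for n,p,u in lo]
w,r=fit([.55,-.2,1.6],lo);print('leg',w,r.round(1).tolist())
wz,r=fit([.55,-.2,1.6,0.],lo);print('leg zfree',wz)
c=pose(w,[(0,0,.04),(.06,.02,.04),(-.06,.02,.04)]);print(c,proj('side',c))
t=lambda u,v:q(205,115,5,u,v);s=lambda u,v:q(120,280,5,u,v)
# triangulate tray rim corners
for a,bb in((t(62,84),s(200,64)),(t(394,60),None),(t(416,442),s(690,62)),(t(68,464),s(645,312)),(t(62,84),s(48,315)),(t(394,60),s(200,64))):
    if bb: print('tray',tri(a,bb))
E
```

```text
top [ 0.44838605  0.10307544 -1.48632961] [[-1.3, 0.1], [1.3, 0.1], [1.3, -0.3], [-1.4, -0.0]]
both [ 0.44868463  0.10365168 -1.48821985] [[-1.6, -0.1], [1.1, 0.1], [1.0, -0.2], [-1.7, -0.3], [0.1, -0.1], [0.2, -0.2]]
zfree [ 0.44883094  0.10244014 -1.48748087 -0.00161606]
leg [ 0.45711318 -0.24095144  1.75088754] [[-1.5, -0.3], [-0.8, 0.7], [0.8, -0.4], [1.8, 0.0]]
leg zfree [ 0.46694906 -0.25326092  1.74884541 -0.06058787]
[[ 0.45711318 -0.24095144  0.04      ]
 [ 0.42668947 -0.18550419  0.04      ]
 [ 0.44818379 -0.30356347  0.04      ]] [[327.8745448  221.41322619]
 [339.44235144 229.38092649]
 [331.07784422 213.46263067]]
tray (array([0.7267788 , 0.28191714, 0.12484034]), np.float64(0.017095930250831354))
tray (array([0.59313139, 0.13364758, 0.03753097]), np.float64(0.0011599341504238462))
tray (array([0.58364972, 0.29305563, 0.04027186]), np.float64(0.00256222002875961))
tray (array([0.76965107, 0.30325091, 0.04261228]), np.float64(0.0010070357989677603))
tray (array([0.77903335, 0.14602702, 0.04007301]), np.float64(0.0008123418820525798))
```

```bash
cat > ov.py <<'E'
from fit import *
def box(x0,x1,y0,y1,z0,z1):
    c=[(x,y,z) for z in(z0,z1) for x,y in((x0,y0),(x1,y0),(x1,y1),(x0,y1))]
    return [(c[i],c[j]) for i,j in((0,1),(1,2),(2,3),(3,0),(4,5),(5,6),(6,7),(7,4),(0,4),(1,5),(2,6),(3,7))]
def draw(src,cam,out,win,k,items):
    x0,y0,x1,y1=win;im=cv2.resize(cv2.imread(src)[y0:y1,x0:x1],None,fx=k,fy=k,interpolation=cv2.INTER_CUBIC)
    for v,edges,col in items:
        for a,b in edges:
            p=(proj(cam,pose(v,[a,b]))-[x0-.5,y0-.5])*k
            cv2.line(im,*[tuple(int(round(t)) for t in r) for r in p],col,1,cv2.LINE_AA)
    cv2.imwrite(out,im)
def press(h=0.0):
    R=(0,0,255);G=(0,255,0)
    return [(box(-.15,.17,-.046,.046,0,.012),R),(box(-.108+h,-.086+h,-.012,.012,.105,.165),G),(box(-.024+h,-.022+h,-.021,.021,.066,.106),R),(box(.134,.136,-.021,.021,.063,.107),G)]+\
     [(box(.066+a-.008-.0,.066+a+.008,-.0225,.0225,.066,.090),(255,0,255)) for a in()]
E
python3 - <<'E'
from ov import *
# leg mask
im=cv2.imread('pics/top0.png')[235:295,405:495].astype(int);m=((im.min(2)>195)).astype(np.uint8)
n,l,s,c=cv2.connectedComponentsWithStats(m);i=1+s[1:,4].argmax();print(s[i],c[i]+[405,235])
pts=np.argwhere(l==i)[:,::-1]+[405,235];r=cv2.minAreaRect(pts.astype(np.float32));print(r)
v=[.4487,.1037,-1.488];w=[.4571,-.2410,1.7509]
it=[(v,e,c) for e,c in press(0)]
sad=[(v,box(a-.008,a+.008,-.0225,.0225,.066,.090),(255,0,255)) for a in(.066-.034,.066+.034)]
leg=[(w,box(-.06,.06,-.02,.02,0,.04),(0,0,255)),(w,box(.07,.076,-.02,.02,0,.04),(0,255,0))]
draw('pics/top0.png','top','pics/o1.png',(220,230,400,310),4.4,it)
draw('pics/top0.png','top','pics/o2.png',(405,235,495,295),8,leg)
draw('pics/side0.png','side','pics/o3.png',(290,200,390,360),3.7,it+leg)
E
```

```text
[ 25  13  52  25 793] [455.19041614 260.20554855]
((455.423095703125, 260.1153869628906), (16.081523895263672, 49.81350326538086), 78.69007110595703)
```

View pics/o1.png

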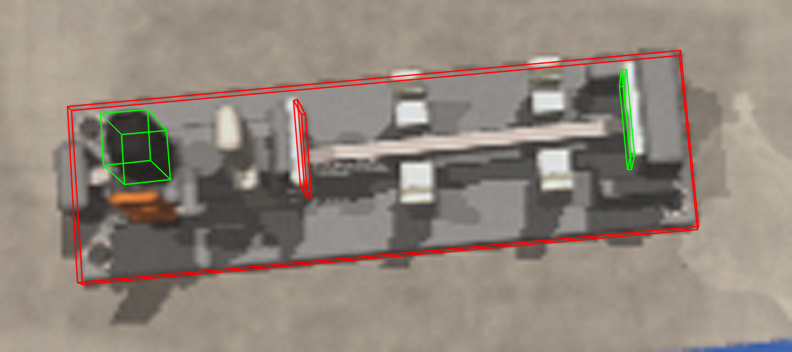

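View pics/o2.png

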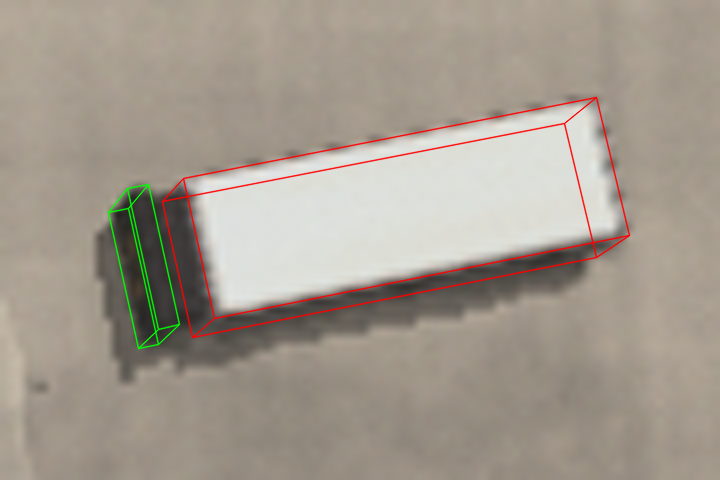

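View pics/o3.png

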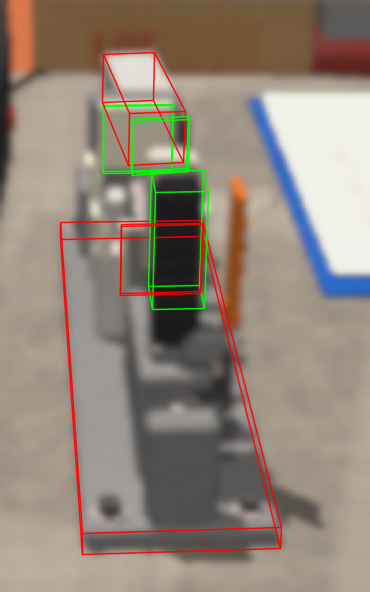

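{"api": "play_rows", "payload": {
  "series": "330 -340 20 0 0 -1.08 -1;330 -340 20 0 0 -1.08 -1;330 -340 20 0 0 -1.08 -1;330 -340 20 0 0 -1.08 -1;330 -340 20 0 0 -1.08 -1;330 -340 20 0 0 -1.08 -1;330 -340 20 0 0 -1.08 -1;330 -340 20 0 0 -1.08 -1;330 -340 20 0 0 -1.08 -1;330 -340 20 0 0 -1.08 -1;330 -340 20 0 0 -1.08 -1;330 -340 20 0 0 -1.08 -1",
  "squeeze": 40
}}

```text
clock: 1.1
eef_pos: [0.5379, 0.2972, 0.2736]
orientation: [0.642, 0.767, -0.0, 0.002]
force: [-0.2, -1.8, -0.4]
width: 0.998
```

{"api": "play_rows", "payload": {
  "series": "-40 -300 0 0 0 0 -1;-40 -300 0 0 0 0 -1;-40 -300 0 0 0 0 -1;-40 -300 0 0 0 0 -1;-40 -300 0 0 0 0 -1;-40 -300 0 0 0 0 -1;-40 -300 0 0 0 0 -1;-77 -544 -130 0 0 0.004 -1;-77 -544 -130 0 0 0.004 -1;-77 -544 -130 0 0 0.004 -1;-77 -544 -130 0 0 0.004 -1;-77 -544 -130 0 0 0.004 -1"
}}

```text
clock: 2.1
eef_pos: [0.4669, -0.171, 0.1786]
orientation: [0.637, 0.771, 0.0, -0.0]
force: [1.5, 0.3, -0.2]
width: 0.999
```

{"api": "play_rows", "payload": {
  "series": "0 0 0 0 0 0 -1;0 0 0 0 0 0 -1;0 0 0 0 0 0 -1"
}}

```text
clock: 2.35
eef_pos: [0.4675, -0.1693, 0.1793]
orientation: [0.638, 0.77, -0.0, -0.0]
force: [-0.6, -0.4, 0.3]
width: 1.0
```

Run:
```python
from ov import *
st();snap(1)
crop('pics/top1.png','pics/c1.png',390,220,510,310,6)
```

```text
{'clock': np.float64(2.35), 'eef_pos': array([ 0.4675, -0.1693,  0.1793]), 'orientation': array([ 6.379e-01,  7.702e-01, -0.000e+00, -4.000e-04]), 'force': array([-0.5852, -0.4429,  0.3239]), 'width': np.float64(1.0005)}
```

View pics/c1.png

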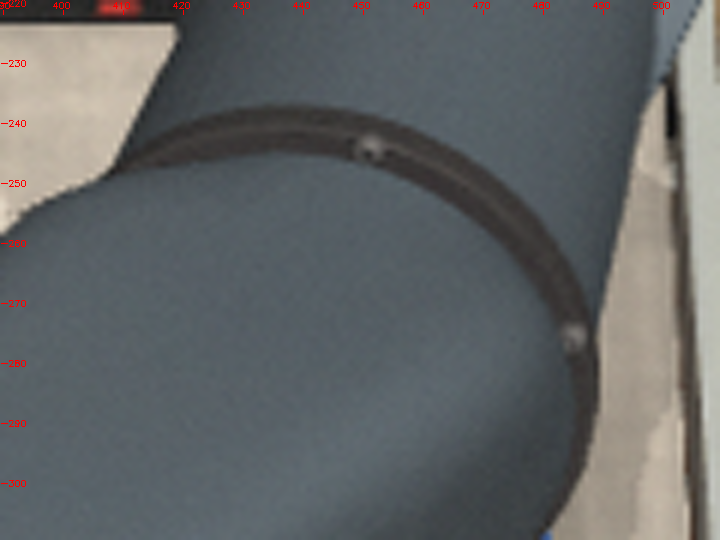

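View pics/side1.png

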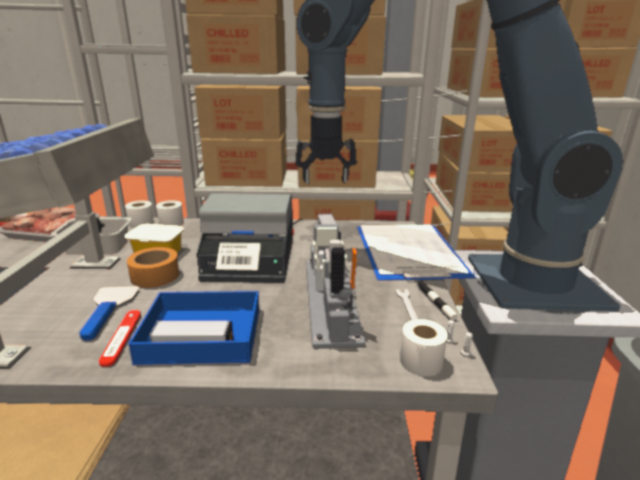

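{"api": "play_rows", "payload": {
  "series": "-10 -72 -60 0 0 -0.007 -1;-10 -72 -60 0 0 -0.007 -1;-10 -72 -90 0 0 -0.007 -1;-10 -72 -120 0 0 -0.007 -1;-10 -72 -140 0 0 -0.007 -1;-10 -72 -152 0 0 -0.007 -1;-10 -72 -152 0 0 -0.007 -1;-10 -72 -152 0 0 -0.007 -1;-10 -72 -152 0 0 -0.007 -1"
}}

```text
clock: 3.2
eef_pos: [0.4586, -0.241, 0.0285]
orientation: [0.64, 0.769, 0.0, 0.001]
force: [0.4, 0.7, -0.4]
width: 1.0
```

{"api": "play_rows", "payload": {
  "series": "0 0 0 0 0 0 0.2;0 0 0 0 0 0 1;0 0 0 0 0 0 1;0 0 0 0 0 0 1;0 0 0 0 0 0 1;0 0 0 0 0 0 1;0 0 0 0 0 0 1;0 0 0 0 0 0 1"
}}

```text
clock: 3.87
eef_pos: [0.458, -0.2416, 0.0282]
orientation: [0.64, 0.768, 0.0, 0.0]
force: [-0.1, 1.8, 7.5]
width: 0.465
```

{"api": "play_rows", "payload": {
  "series": "0 0 30 0 0 0 1;0 0 70 0 0 0 1;0 0 110 0 0 0 1;0 0 140 0 0 0 1;-4 60 140 0 0 -0.1 1;-4 100 140 0 0 -0.1 1;-4 140 140 0 0 -0.1 1;-4 180 140 0 0 -0.1 1;-4 220 140 0 0 -0.1 1;-4 250 140 0 0 -0.1 1;-4 280 140 0 0 -0.1 1;-4 280 140 0 0 -0.1 1"
}}

```text
clock: 4.87
eef_pos: [0.453, 0.0455, 0.1671]
orientation: [0.674, 0.738, 0.001, -0.001]
force: [-0.4, 0.1, -2.7]
width: 0.463
```

{"api": "play_rows", "payload": {
  "series": "0 0 0 0 0 0 1;0 0 0 0 0 0 1;0 0 0 0 0 0 1"
}}

```text
clock: 5.12
eef_pos: [0.4534, 0.037, 0.1675]
orientation: [0.679, 0.734, -0.0, 0.0]
force: [-0.1, 0.1, -3.1]
width: 0.461
```

Run:
```python
from ov import *
st();snap(2)
crop('pics/side2.png','pics/c2.png',270,150,390,350,3)
crop('pics/top2.png','pics/c2t.png',220,200,400,310,4.4)
```

```text
{'clock': np.float64(5.1167), 'eef_pos': array([0.4534, 0.037 , 0.1675]), 'orientation': array([ 6.787e-01,  7.344e-01, -2.000e-04,  1.000e-04]), 'force': array([-0.0568,  0.0929, -3.0641]), 'width': np.float64(0.4613)}
```

View pics/c2.png

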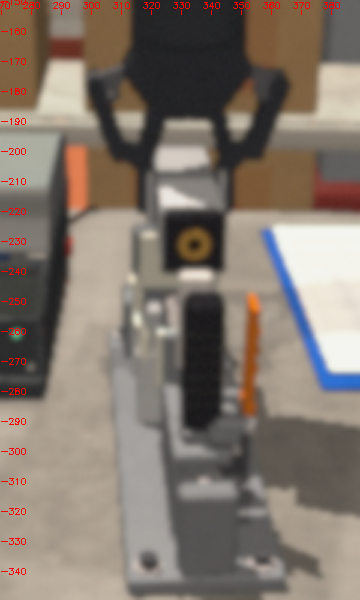

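View pics/c2t.png

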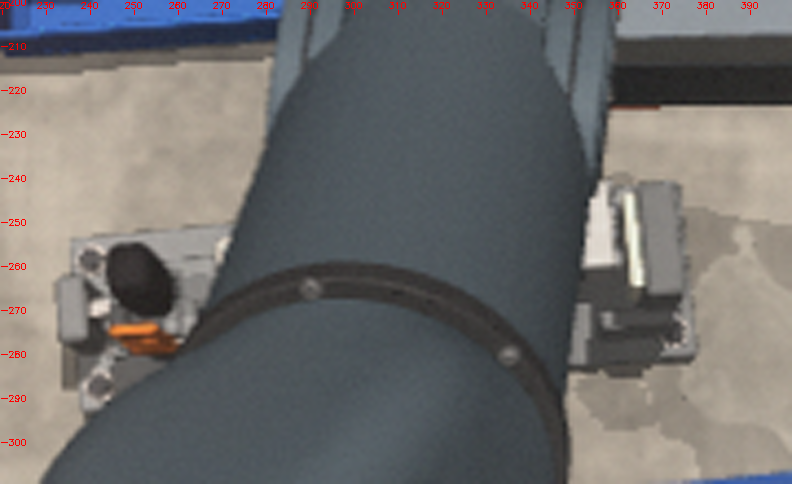

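Run:
```python
from ov import *
v=np.array([.4487,.1037,-1.488])
def inpress(P): 
    c,s=np.cos(v[2]),np.sin(v[2]);d=np.array(P[:2])-v[:2];return [c*d[0]+s*d[1],-s*d[0]+c*d[1],P[2]]
print('tcp',inpress([.4534,.037,.1675]))
def atz(uv,z): return np.round(inpress(onz('side',uv,z)),4)
for nm,uv,z in (('flangeC',(334,230),.159),('gripTop L',(270+188/3-.5,150+294/3),.165),('gripTop R',(270+220/3-.5,150+294/3),.165),('padle',(270+253/3-.5,150+292/3),.160)):
    print(nm,atz(uv,z))
w=[.4534,.037,np.pi/2+.0786,.1393]
it=[(v,e,c) for e,c in press(0)]
leg=[(w,box(-.06,.06,-.02,.02,0,.04),(0,0,255)),(w,box(.07,.076,-.02,.02,0,.04),(0,255,0))]
draw('pics/side2.png','side','pics/o4.png',(270,150,390,350),3,it+leg)
draw('pics/top2.png','top','pics/o5.png',(220,200,400,310),4.4,it+leg)
```

```text
tcp [np.float64(0.06686020687436105), np.float64(-0.0008323080665497669), 0.1675]
flangeC [-0.0022 -0.0022  0.159 ]
gripTop L [-0.0952  0.0096  0.165 ]
gripTop R [-0.0959 -0.0084  0.165 ]
padle [-0.0832 -0.0289  0.16  ]
```

View pics/o4.png

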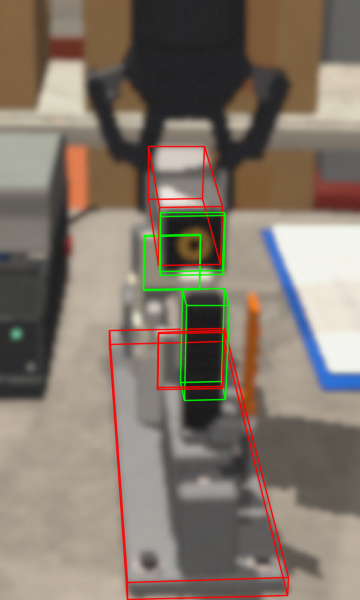

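View pics/o5.png

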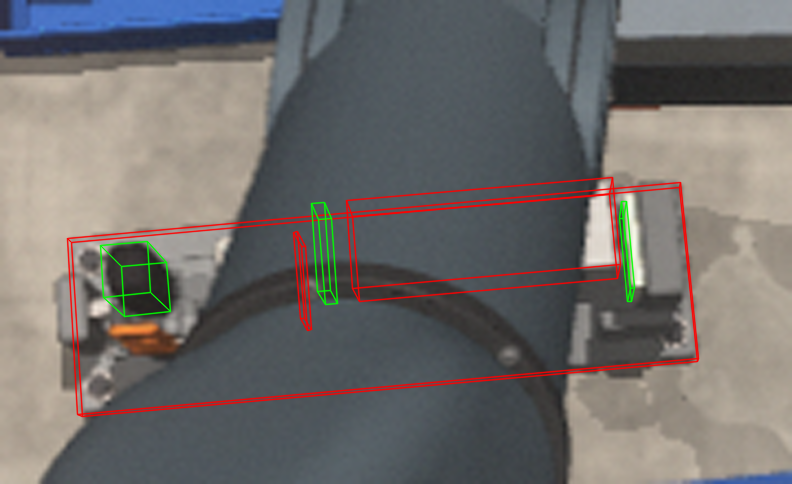

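Run:
```python
from ov import *
v=np.array([.4487,.1037,-1.488])
it=[]
for a in(.030,.098): it+=[(v,box(a-.008,a+.008,-.0225,.0225,.066,.090),(255,0,255))]
it+=[(v,box(.134,.137,-.021,.021,.063,.107),(0,255,0)),(v,box(-.024,-.022,-.021,.021,.066,.106),(0,0,255))]
draw('pics/top0.png','top','pics/o6.png',(280,235,390,290),7.2,it)
it=it[2:3]
draw('pics/side0.png','side','pics/o7.png',(300,205,370,275),8,it)
crop('pics/top0.png','pics/o6r.png',280,235,390,290,7.2)
```

```text
(no output)
```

View pics/o6.png

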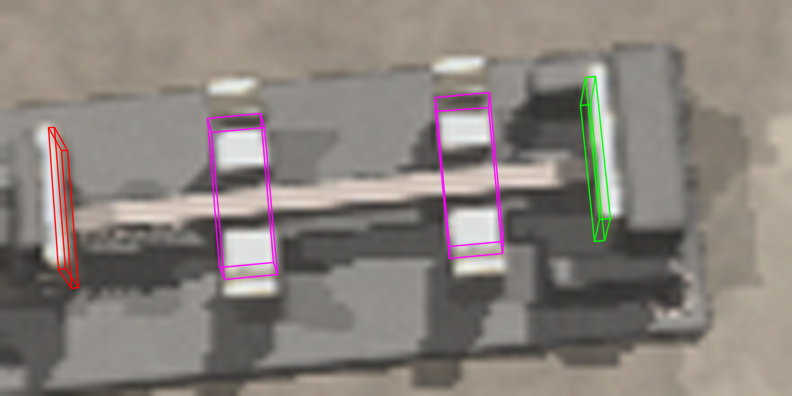

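View pics/o6r.png

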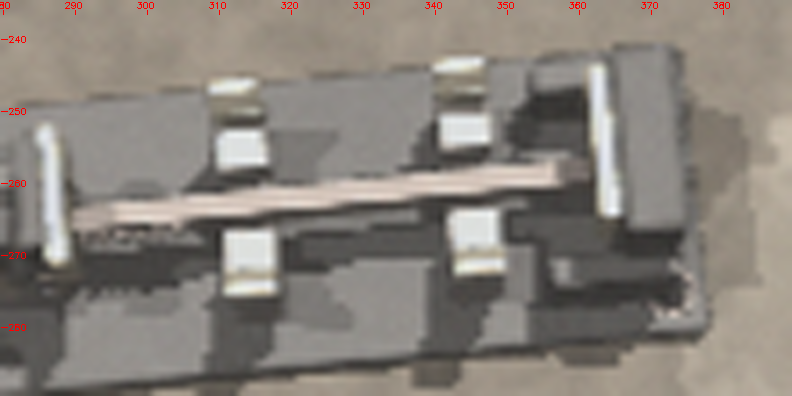

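View pics/o7.png

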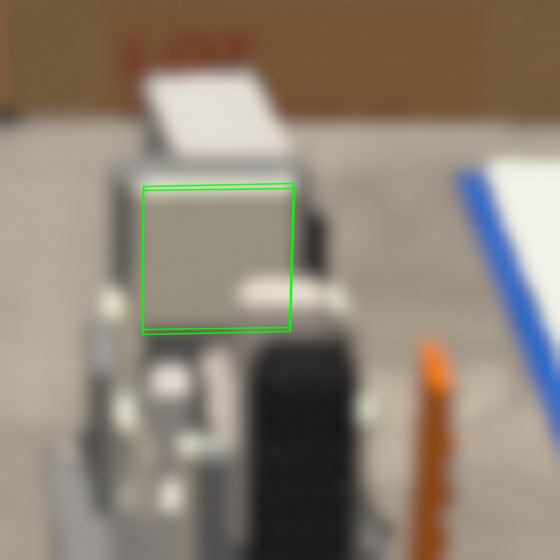

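{"api": "play_rows", "payload": {
  "series": "2 0 -20 0 0 -0.003 1;2 0 -40 0 0 -0.003 1;2 0 -48 0 0 -0.003 1;2 0 -56 0 0 -0.003 1;2 0 -62 0 0 -0.003 1;2 0 -67 0 0 -0.003 1;2 0 -71 0 0 -0.003 1;2 0 -73 0 0 -0.003 1;2 0 -73 0 0 -0.003 1;2 0 -73 0 0 -0.003 1"
}}

```text
clock: 6.05
eef_pos: [0.4557, 0.0385, 0.0947]
orientation: [0.679, 0.734, 0.0, 0.0]
force: [-0.0, 0.6, -3.3]
width: 0.461
```

Run:
```python
from ov import *
st();snap(3)
crop('pics/side3.png','pics/c3.png',270,150,390,350,3)
```

```text
{'clock': np.float64(6.05), 'eef_pos': array([0.4557, 0.0385, 0.0947]), 'orientation': array([6.790e-01, 7.341e-01, 2.000e-04, 1.000e-04]), 'force': array([-1.8000e-03,  6.3530e-01, -3.2604e+00]), 'width': np.float64(0.4615)}
```

View pics/c3.png

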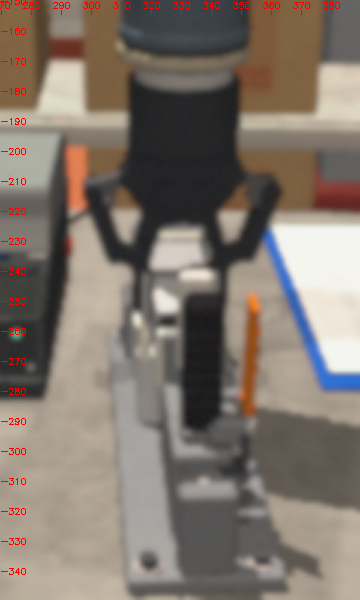

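{"api": "play_rows", "payload": {
  "series": "0 0 -1 0 0 0 1;0 0 -2 0 0 0 1;0 0 -2 0 0 0 1;0 0 -2 0 0 0 1"
}}

```text
clock: 6.48
eef_pos: [0.4558, 0.0385, 0.0941]
orientation: [0.679, 0.734, 0.001, 0.0]
force: [-7.0, -0.6, 27.2]
width: 0.464
```

{"api": "play_rows", "payload": {
  "series": "0 0 0 0 0 0 0;0 0 0 0 0 0 -1;0 0 0 0 0 0 -1;0 0 0 0 0 0 -1;0 0 0 0 0 0 -1;0 0 25 0 0 0 -1;0 0 60 0 0 0 -1;0 0 100 0 0 0 -1;0 0 140 0 0 0.1 -1;0 0 140 0 0 0.22 -1;0 30 140 0 0 0.35 -1;0 70 140 0 0 0.47 -1"
}}

```text
clock: 7.48
eef_pos: [0.4561, 0.1064, 0.2336]
orientation: [0.489, 0.872, 0.001, 0.001]
force: [1.4, -0.2, -0.5]
width: 1.003
```

Run:
```python
from ov import *
st();print(bot.get_state()['joint_pos'])
```

```text
{'clock': np.float64(7.4833), 'eef_pos': array([0.4561, 0.1064, 0.2336]), 'orientation': array([4.894e-01, 8.721e-01, 5.000e-04, 1.100e-03]), 'force': array([ 1.4082, -0.2309, -0.4796]), 'width': np.float64(1.0033)}
[-0.61348172  0.31084051  0.37548623  2.00109179 -0.14842664  0.85325489
  0.39131421]
```

{"api": "play_rows", "payload": {
  "series": "-13 40 0 0 0 0.12 -1;-13 75 0 0 0 0.25 -1;-13 75 0 0 0 0.37 -1;-13 75 0 0 0 0.5 -1;-13 75 0 0 0 0.62 -1;-13 75 0 0 0 0.74 -1;-13 75 0 0 0 0.87 -1;-13 75 0 0 0 0.99 -1;-13 75 0 0 0 1.105 -1;-13 75 0 0 0 1.105 -1;-13 75 0 0 0 1.105 -1"
}}

```text
clock: 8.4
eef_pos: [0.4425, 0.1832, 0.2323]
orientation: [-0.039, 0.999, -0.0, -0.0]
force: [0.6, -0.5, -0.4]
width: 1.0
```

Run:
```python
from ov import *
st();print(bot.get_state()['joint_pos']);snap(4)
crop('pics/side4.png','pics/c4.png',240,80,440,280,3)
```

```text
{'clock': np.float64(8.4), 'eef_pos': array([0.4425, 0.1832, 0.2323]), 'orientation': array([-3.910e-02,  9.992e-01, -0.000e+00, -2.000e-04]), 'force': array([ 0.5974, -0.5116, -0.355 ]), 'width': np.float64(1.0)}
[-0.55197646  0.31174794  0.08150939  1.97006024 -0.03306047  0.86135207
  1.1961558 ]
```

View pics/c4.png

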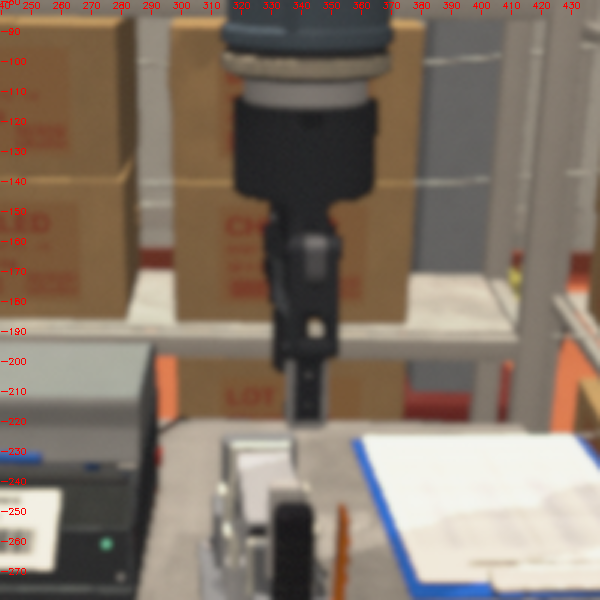

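View pics/top4.png

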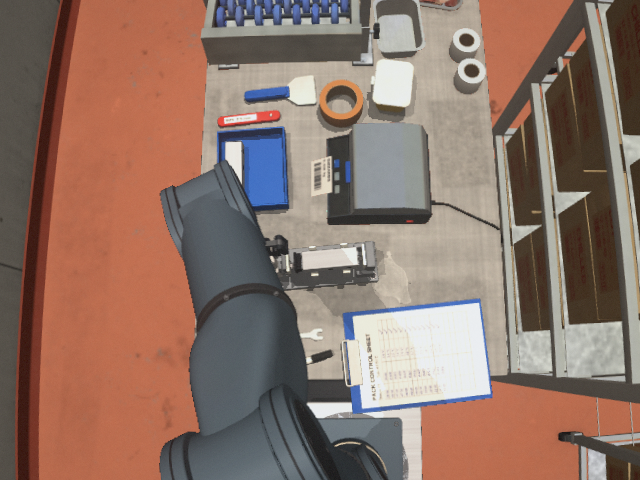

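Run:
```python
from ov import *
for x in(.4425,): print(proj('side',[(x-.0033,.1832+.050,.215),(x-.0,.1832+.05,.25)]))
crop('pics/top4.png','pics/c4t.png',255,225,395,300,5.5)
```

```text
[[340.13860829 228.34466442]
 [338.6537147  207.25227695]]
```

View pics/c4t.png

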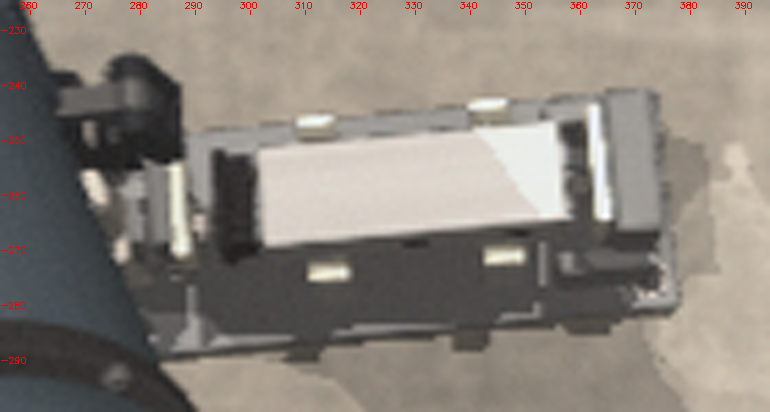

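{"api": "play_rows", "payload": {
  "series": "1 0 -30 0 0 0.003 -1;1 0 -55 0 0 0.003 -1;1 0 -70 0 0 0.003 -1;1 0 -80 0 0 0.003 -1;1 0 -88 0 0 0.003 -1;1 0 -92 0 0 0.003 -1;1 0 -92 0 0 0.003 -1;1 0 -92 0 0 0.003 -1"
}}

```text
clock: 9.17
eef_pos: [0.4438, 0.1836, 0.1408]
orientation: [-0.042, 0.999, 0.0, 0.0]
force: [-0.5, -0.5, 0.9]
width: 0.999
```

Run:
```python
from ov import *
st();snap(5)
crop('pics/side5.png','pics/c5.png',270,150,390,300,4)
crop('pics/top5.png','pics/c5t.png',235,225,395,300,4.8)
```

```text
{'clock': np.float64(9.1667), 'eef_pos': array([0.4438, 0.1836, 0.1408]), 'orientation': array([-4.230e-02,  9.991e-01,  0.000e+00,  2.000e-04]), 'force': array([-0.4547, -0.455 ,  0.859 ]), 'width': np.float64(0.9995)}
```

View pics/c5.png

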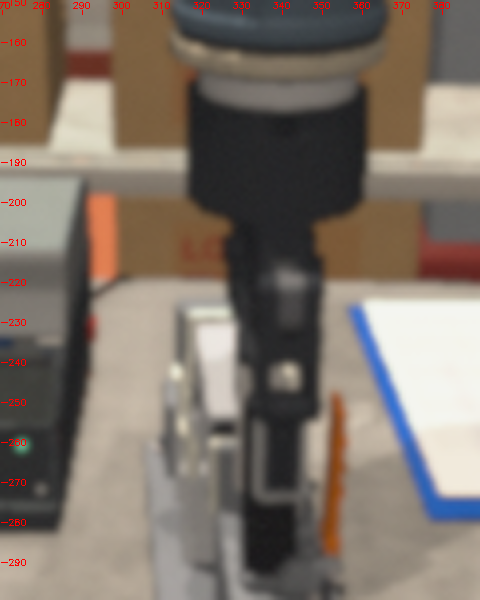

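View pics/c5t.png

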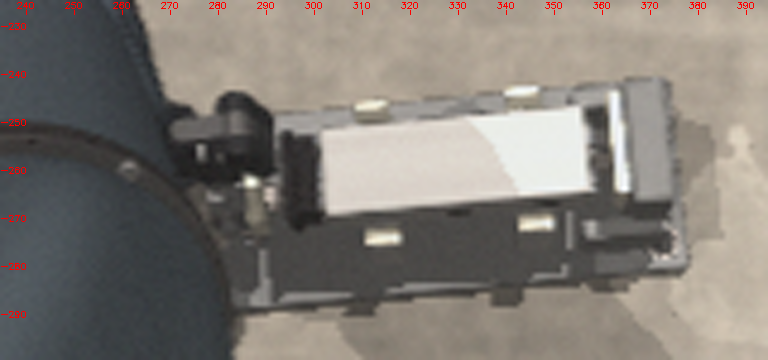

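{"api": "play_rows", "payload": {
  "series": "1 0 0 0 0 0 0;1 0 0 0 0 0 1;1 0 0 0 0 0 1;1 0 0 0 0 0 1;1 0 0 0 0 0 1;1 0 0 0 0 0 1;1 0 0 0 0 0 1;1 0 0 0 0 0 1",
  "squeeze": 20
}}

```text
clock: 9.93
eef_pos: [0.445, 0.1849, 0.1417]
orientation: [-0.043, 0.999, 0.001, 0.001]
force: [-2.5, 4.9, 12.4]
width: 0.425
```

{"api": "play_rows", "payload": {
  "series": "0 0 0 0 0 0 -1;0 -3 0 0 0 0 -1;0 -5 0 0 0 0 -1;0 -5 0 0 0 0 -1;0 -5 0 0 0 0 -1;0 -5 0 0 0 0 1;0 -5 0 0 0 0 1;0 -5 0 0 0 0 1;0 -5 0 0 0 0 1;0 -5 0 0 0 0 1;0 -5 0 0 0 0 1;0 -5 0 0 0 0 1"
}}

```text
clock: 10.93
eef_pos: [0.4448, 0.1794, 0.1412]
orientation: [-0.043, 0.999, 0.001, 0.001]
force: [-2.3, 1.9, 10.7]
width: 0.426
```

Run:
```python
from ov import *
st();snap(6)
crop('pics/top6.png','pics/c6t.png',235,225,395,300,4.8)
```

```text
{'clock': np.float64(10.9333), 'eef_pos': array([0.4448, 0.1794, 0.1412]), 'orientation': array([-4.280e-02,  9.991e-01,  7.000e-04,  5.000e-04]), 'force': array([-2.3427,  1.9133, 10.7403]), 'width': np.float64(0.4255)}
```

View pics/c6t.png

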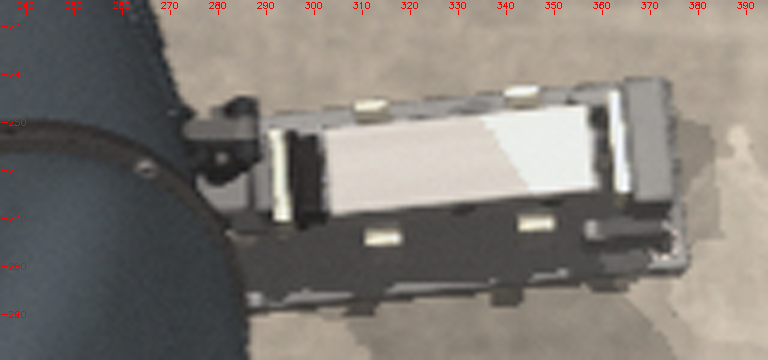

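{"api": "play_rows", "payload": {
  "series": "0 0 0 0 0 0 -1;0 -3 0 0 0 0 -1;0 -6 0 0 0 0 -1;0 -6 0 0 0 0 -1;0 -6 0 0 0 0 -1;0 -6 0 0 0 0 1;0 -6 0 0 0 0 1;0 -6 0 0 0 0 1;0 -6 0 0 0 0 1;0 -6 0 0 0 0 1;0 -6 0 0 0 0 1;0 -6 0 0 0 0 1"
}}

```text
clock: 12.03
eef_pos: [0.4448, 0.1737, 0.1413]
orientation: [-0.043, 0.999, 0.001, 0.001]
force: [-2.6, 2.3, 10.9]
width: 0.428
```

{"api": "play_rows", "payload": {
  "series": "0 0 0 0 0 0 -1;0 -3 0 0 0 0 -1;0 -6 0 0 0 0 -1;0 -6 0 0 0 0 -1;0 -6 0 0 0 0 -1;0 -6 0 0 0 0 1;0 -6 0 0 0 0 1;0 -6 0 0 0 0 1;0 -6 0 0 0 0 1;0 -6 0 0 0 0 1;0 -6 0 0 0 0 1;0 -6 0 0 0 0 1"
}}

```text
clock: 13.03
eef_pos: [0.4448, 0.1688, 0.1415]
orientation: [-0.043, 0.999, 0.001, 0.001]
force: [-4.2, 6.0, 13.1]
width: 0.429
```

Run:
```python
from ov import *
st();snap(7)
crop('pics/top7.png','pics/c7t.png',235,225,395,300,4.8)
```

```text
{'clock': np.float64(13.0333), 'eef_pos': array([0.4448, 0.1688, 0.1415]), 'orientation': array([-4.350e-02,  9.991e-01,  1.500e-03,  8.000e-04]), 'force': array([-4.2186,  6.0362, 13.0806]), 'width': np.float64(0.4289)}
```

View pics/c7t.png

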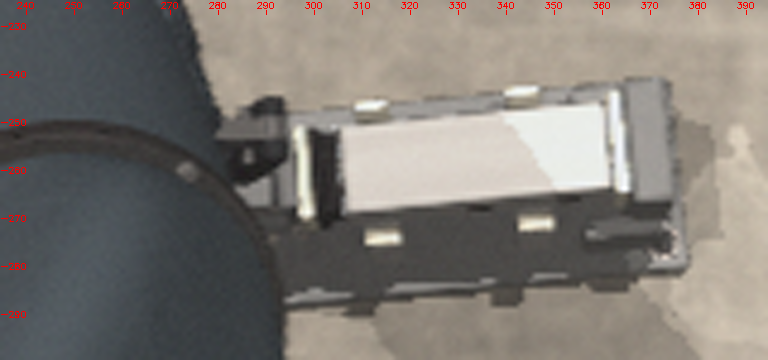

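{"api": "play_rows", "payload": {
  "series": "0 0 0 0 0 0 -1;0 -3 0 0 0 0 -1;0 -6 0 0 0 0 -1;0 -6 0 0 0 0 -1;0 -6 0 0 0 0 -1;0 -6 0 0 0 0 1;0 -6 0 0 0 0 1;0 -6 0 0 0 0 1;0 -6 0 0 0 0 1;0 -6 0 0 0 0 1;0 -6 0 0 0 0 1;0 -6 0 0 0 0 1"
}}

```text
clock: 14.13
eef_pos: [0.4448, 0.1633, 0.1417]
orientation: [-0.044, 0.999, 0.002, 0.001]
force: [-5.3, 7.9, 16.9]
width: 0.432
```

{"api": "play_rows", "payload": {
  "series": "0 0 0 0 0 0 -1;0 -3 0 0 0 0 -1;0 -5 0 0 0 0 -1;0 -5 0 0 0 0 -1;0 -5 0 0 0 0 -1;0 -5 0 0 0 0 1;0 -5 0 0 0 0 1;0 -5 0 0 0 0 1;0 -5 0 0 0 0 1;0 -5 0 0 0 0 1;0 -5 0 0 0 0 1;0 -5 0 0 0 0 1"
}}

```text
clock: 15.13
eef_pos: [0.4447, 0.1616, 0.1421]
orientation: [-0.045, 0.999, 0.004, 0.001]
force: [-8.6, 19.5, 19.1]
width: 0.438
```

Run:
```python
from ov import *
st();snap(8)
crop('pics/top8.png','pics/c8t.png',285,235,395,300,7)
```

```text
{'clock': np.float64(15.1333), 'eef_pos': array([0.4447, 0.1616, 0.1421]), 'orientation': array([-0.0452,  0.999 ,  0.0036,  0.0014]), 'force': array([-8.6035, 19.5364, 19.0878]), 'width': np.float64(0.4384)}
```

View pics/c8t.png

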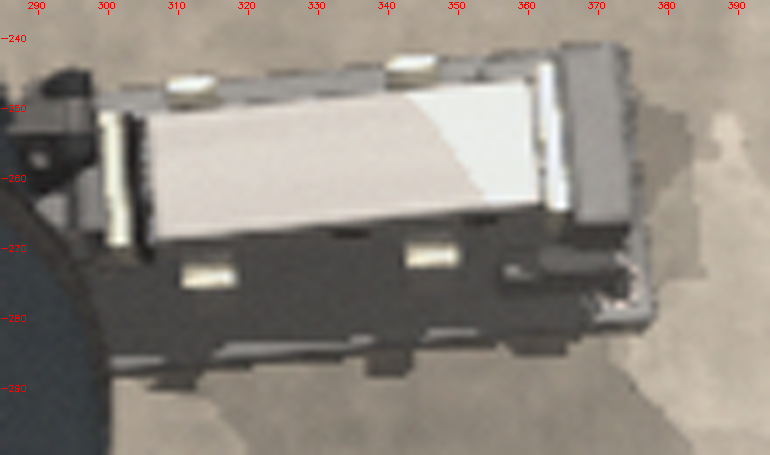

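{"api": "play_rows", "payload": {
  "series": "0 2 0 0 0 0 -1;0 2 0 0 0 0 -1;0 2 0 0 0 0 -1;0 2 0 0 0 0 -1;0 2 0 0 0 0 -1;0 2 0 0 0 0 1;0 2 0 0 0 0 1;0 2 0 0 0 0 1;0 2 0 0 0 0 1;0 2 0 0 0 0 1;0 2 0 0 0 0 1;0 2 0 0 0 0 1",
  "squeeze": 25
}}

```text
clock: 16.23
eef_pos: [0.4446, 0.162, 0.1419]
orientation: [-0.044, 0.999, 0.003, 0.001]
force: [-7.3, 14.8, 17.4]
width: 0.428
```

Run:
```python
from ov import *
st();snap(9)
crop('pics/top9.png','pics/c9t.png',285,235,395,300,7)
a=cv2.imread('pics/top8.png')[258];b=cv2.imread('pics/top9.png')[258]
print(a[296:312].mean(1).round(),b[296:312].mean(1).round())
```

```text
{'clock': np.float64(16.2333), 'eef_pos': array([0.4446, 0.162 , 0.1419]), 'orientation': array([-0.0445,  0.999 ,  0.0028,  0.0011]), 'force': array([-7.2677, 14.8303, 17.3871]), 'width': np.float64(0.4281)}
[ 38.  37.  69. 113. 208. 230. 143.  43.  48.  88. 156. 204. 212. 215.
 214. 212.] [ 36.  36.  70. 111. 210. 229. 144.  45.  46.  86. 156. 205. 213. 213.
 213. 213.]
```

View pics/c9t.png

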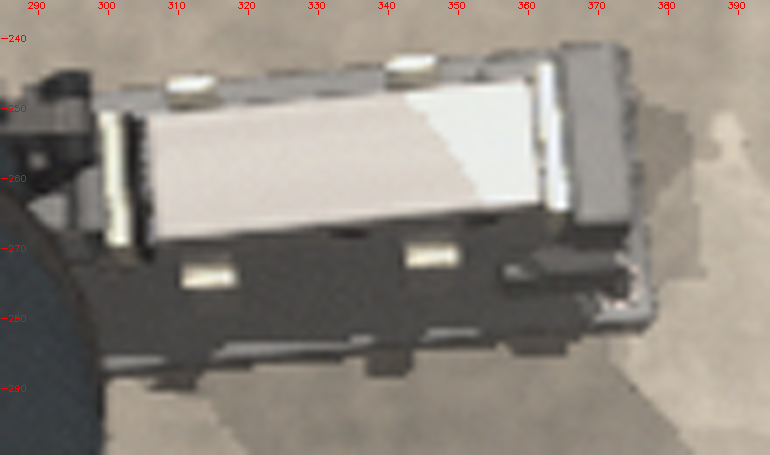

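{"api": "play_rows", "payload": {
  "series": "0 0 0 0 0 0 -1;0 0 0 0 0 0 -1;0 0 0 0 0 0 -1;0 0 0 0 0 0 -1;0 0 0 0 0 0 -1;0 0 20 0 0 0 -1;0 0 45 0 0 0 -1;0 0 75 0 0 0 -1;0 0 80 0 0 -0.1 -1;0 0 80 0 0 -0.22 -1;0 0 80 0 0 -0.34 -1;0 0 80 0 0 -0.46 -1"
}}

```text
clock: 17.33
eef_pos: [0.4446, 0.1575, 0.2207]
orientation: [0.189, 0.982, 0.0, 0.0]
force: [0.4, -0.1, 0.3]
width: 1.001
```

{"api": "play_rows", "payload": {
  "series": "0 0 0 0 0 -0.12 -1;0 0 0 0 0 -0.24 -1;0 0 0 0 0 -0.36 -1;0 0 0 0 0 -0.48 -1;0 0 0 0 0 -0.6 -1;0 0 0 0 0 -0.72 -1;0 0 0 0 0 -0.84 -1;0 0 0 0 0 -0.96 -1;0 0 0 0 0 -1.08 -1;0 0 0 0 0 -1.11 -1;0 0 0 0 0 -1.11 -1;0 0 0 0 0 -1.11 -1"
}}

```text
clock: 18.33
eef_pos: [0.4445, 0.1575, 0.2204]
orientation: [0.675, 0.737, -0.0, -0.0]
force: [-0.6, -0.0, 0.1]
width: 0.999
```

Run:
```python
from ov import *
st();snap(10)
crop('pics/side10.png','pics/c10.png',270,150,390,350,3)
crop('pics/top10.png','pics/c10t.png',225,225,395,300,4.6)
```

```text
{'clock': np.float64(18.3333), 'eef_pos': array([0.4445, 0.1575, 0.2204]), 'orientation': array([ 6.754e-01,  7.374e-01, -1.000e-04, -0.000e+00]), 'force': array([-0.5959, -0.0268,  0.0665]), 'width': np.float64(0.9986)}
```

View pics/c10.png

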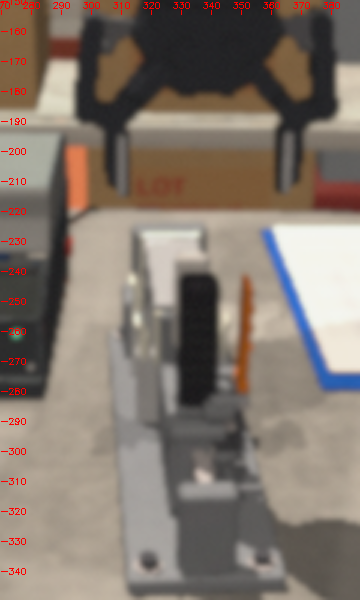

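View pics/c10t.png

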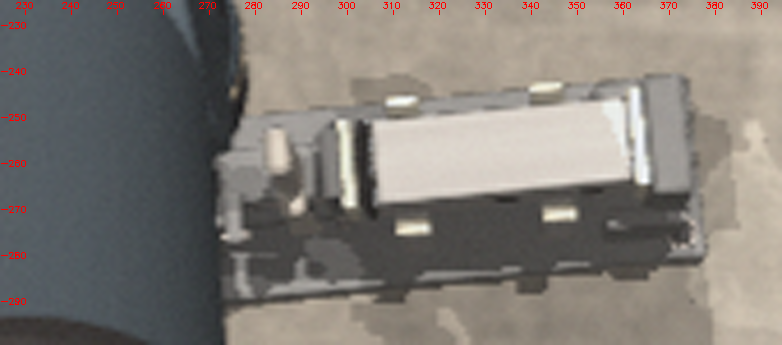

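{"api": "play_rows", "payload": {
  "series": "-4 12 -20 0 0 -0.01 -1;-4 12 -45 0 0 -0.01 -1;-4 12 -60 0 0 -0.01 -1;-4 12 -70 0 0 -0.01 -1;-4 12 -77 0 0 -0.01 -1;-4 12 -77 0 0 -0.01 -1;-4 12 -77 0 0 -0.01 -1;-4 12 -77 0 0 -0.01 -1"
}}

```text
clock: 19.1
eef_pos: [0.441, 0.1695, 0.1441]
orientation: [0.68, 0.733, 0.0, 0.0]
force: [0.0, -0.7, 0.7]
width: 0.999
```

Run:
```python
from ov import *
st();snap(11)
crop('pics/side11.png','pics/c11.png',270,150,390,350,3)
```

```text
{'clock': np.float64(19.1), 'eef_pos': array([0.441 , 0.1695, 0.1441]), 'orientation': array([6.798e-01, 7.334e-01, 5.000e-04, 2.000e-04]), 'force': array([ 0.046 , -0.6503,  0.7155]), 'width': np.float64(0.9993)}
```

View pics/c11.png

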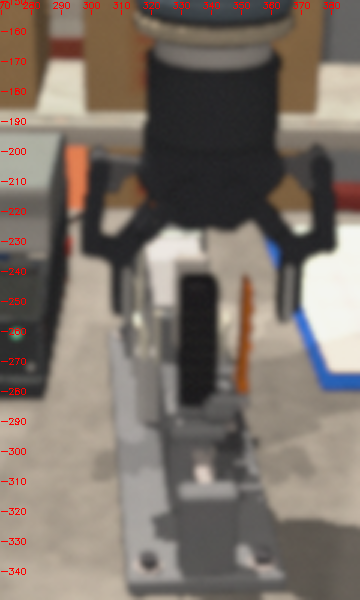

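{"api": "play_rows", "payload": {
  "series": "0 0 0 0 0 0 0;0 0 0 0 0 0 1;0 0 0 0 0 0 1;0 0 0 0 0 0 1;0 0 0 0 0 0 1;0 0 0 0 0 0 1;0 0 0 0 0 0 1;0 0 0 0 0 0 1",
  "squeeze": 30
}}

```text
clock: 19.87
eef_pos: [0.4402, 0.1694, 0.1437]
orientation: [0.68, 0.734, -0.0, -0.0]
force: [-0.7, 0.6, 6.8]
width: 0.4
```

{"api": "play_rows", "payload": {
  "series": "0 2 0 0 0 0 1;0 5 0 0 0 0 1;-1 9 0 0 0 0 1;-1 13 0 0 0 0 1;-1 17 0 0 0 0 1;-2 21 0 0 0 0 1;-2 24 0 0 0 0 1;-2 27 0 0 0 0 1;-2 27 0 0 0 0 1;-2 27 0 0 0 0 1"
}}

```text
clock: 20.7
eef_pos: [0.4378, 0.1969, 0.1437]
orientation: [0.679, 0.734, -0.0, -0.001]
force: [-3.0, 0.5, 7.4]
width: 0.397
```

{"api": "play_rows", "payload": {
  "series": "0 2 0 0 0 0 1;0 4 0 0 0 0 1;-1 6 0 0 0 0 1;-1 8 0 0 0 0 1;-1 8 0 0 0 0 1;-1 8 0 0 0 0 1"
}}

```text
clock: 21.2
eef_pos: [0.4378, 0.1977, 0.1436]
orientation: [0.682, 0.731, -0.003, 0.002]
force: [1.2, -27.0, 12.3]
width: 0.402
```

{"api": "play_rows", "payload": {
  "series": "1 -2 0 0 0 0 1;1 -4 0 0 0 0 1;1 -6 0 0 0 0 1;1 -6 0 0 0 0 1;1 -6 0 0 0 0 1;1 -6 0 0 0 0 -1;1 -6 0 0 0 0 -1;1 -6 0 0 0 0 -1;1 -6 0 0 0 0 -1;1 -6 25 0 0 0 -1;1 -6 60 0 0 0 -1;1 -6 90 0 0 0 -1"
}}

```text
clock: 22.2
eef_pos: [0.4388, 0.1982, 0.2348]
orientation: [0.68, 0.733, -0.0, 0.0]
force: [0.5, 0.4, -0.5]
width: 0.999
```

{"api": "play_rows", "payload": {
  "series": "10 -40 0 0 0 0 -1;10 -80 0 0 0 0 -1;10 -120 0 0 0 0 -1;10 -150 0 0 0 0 -1;10 -160 0 0 0 0 -1;10 -160 0 0 0 0 -1;10 -160 0 0 0 0 -1"
}}

```text
clock: 22.78
eef_pos: [0.4489, 0.0387, 0.2336]
orientation: [0.68, 0.733, 0.0, 0.0]
force: [0.1, 0.9, -0.0]
width: 0.998
```

Run:
```python
from ov import *
st();snap(12)
a=cv2.imread('pics/top0.png')[230:300,225:325];b=cv2.imread('pics/top12.png')[230:300,225:325]
cv2.imwrite('pics/cmp12.png',cv2.resize(np.vstack([a,b]),None,fx=4.2,fy=4.2,interpolation=cv2.INTER_CUBIC))
a=cv2.imread('pics/side0.png')[200:350,290:380];b=cv2.imread('pics/side12.png')[200:350,290:380]
cv2.imwrite('pics/cmps12.png',cv2.resize(np.hstack([a,b]),None,fx=3.9,fy=3.9,interpolation=cv2.INTER_CUBIC))
```

```text
{'clock': np.float64(22.7833), 'eef_pos': array([0.4489, 0.0387, 0.2336]), 'orientation': array([6.801e-01, 7.331e-01, 4.000e-04, 0.000e+00]), 'force': array([ 0.1432,  0.8991, -0.0021]), 'width': np.float64(0.9979)}
```

View pics/cmp12.png

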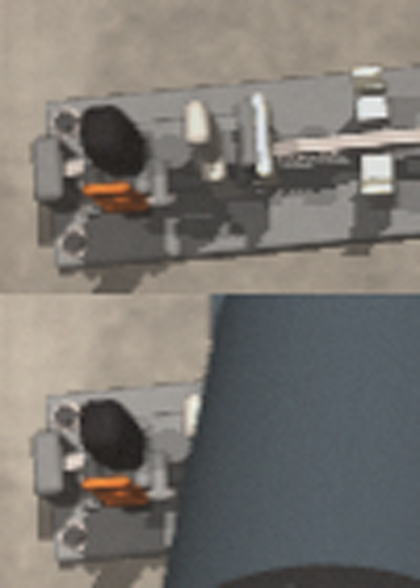

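View pics/cmps12.png

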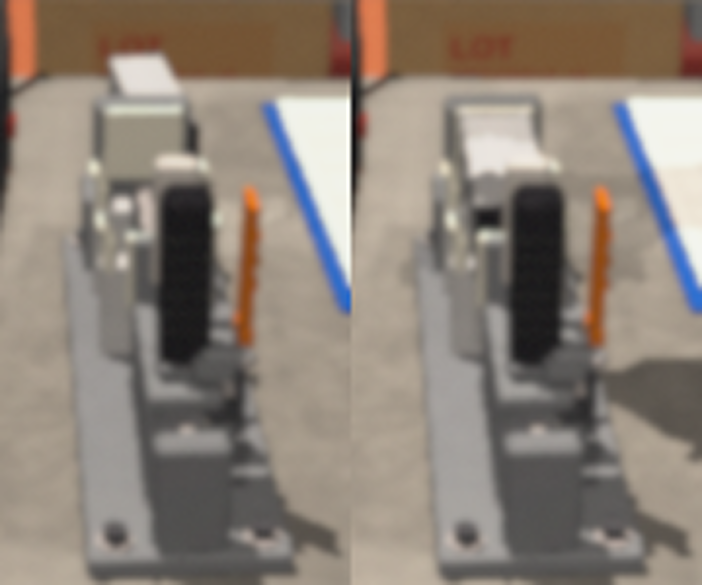

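Run:
```python
from ov import *
for n,(y0,y1,x0,x1) in(('top',(250,285,245,262)),('side',(245,295,330,358))):
    a,b=[cv2.cvtColor(cv2.imread(f'pics/{n}{k}.png'),6)[y0:y1,x0:x1].astype(np.float32) for k in(0,12)]
    print(n,cv2.phaseCorrelate(a,b,cv2.createHanningWindow(a.shape[::-1],5)))
v=[.4487,.1037,-1.488]
print(proj('top',pose(v,[(-.097,0,.15),(-.093,0,.15)])),proj('side',pose(v,[(-.097,0,.15),(-.093,0,.15)])))
```

```text
top ((-0.04043200209719444, 0.005852201714471761), 0.9267453882429335)
side ((0.37194213233145135, 0.07157956146575017), 0.7072516574859619)
[[249.10201352 261.72216764]
 [251.04883207 261.54622759]] [[337.73016382 256.37681187]
 [337.49617683 255.34536818]]
```

{"api": "play_rows", "payload": {
  "series": "7 -6 -35 0 0 0.006 -1;7 -6 -75 0 0 0.006 -1;7 -6 -105 0 0 0.006 -1;7 -6 -125 0 0 0.006 -1;7 -6 -135 0 0 0.006 -1;7 -6 -139 0 0 0.006 -1;7 -6 -139 0 0 0.006 -1;7 -6 -139 0 0 0.006 -1",
  "squeeze": 40
}}

```text
clock: 23.55
eef_pos: [0.4559, 0.0332, 0.0948]
orientation: [0.677, 0.736, 0.0, 0.0]
force: [0.4, 0.6, 1.1]
width: 1.006
```

{"api": "play_rows", "payload": {
  "series": "0 0 0 0 0 0 0.2;0 0 0 0 0 0 1;0 0 0 0 0 0 1;0 0 0 0 0 0 1;0 0 0 0 0 0 1;0 0 0 0 0 0 1;0 0 0 0 0 0 1;0 0 0 0 0 0 1"
}}

```text
clock: 24.22
eef_pos: [0.4561, 0.0326, 0.0952]
orientation: [0.677, 0.736, 0.001, 0.0]
force: [-0.7, 0.8, 8.3]
width: 0.462
```

Run:
```python
from ov import *
def q(x0,y0,k,u,v): return (u/k+x0-.5,v/k+y0-.5)
t=lambda u,v:q(205,115,5,u,v);s=lambda u,v:q(120,280,5,u,v)
o=[('top',(.095,.08,.042),t(62,84)),('top',(.095,-.08,.042),t(394,60)),('top',(-.095,-.08,.042),t(416,442)),('top',(-.095,.08,.042),t(68,464)),
('side',(.095,.08,.042),s(48,315)),('side',(.095,-.08,.042),s(200,64)),('side',(-.095,-.08,.042),s(690,62)),('side',(-.095,.08,.042),s(648,310))]
v,r=fit([.68,.22,.05],o);print(v,r.round(1).tolist())
d=[('top',(.06,.02,.04),t(100,133)),('top',(.06,-.02,.04),t(184,131)),('top',(-.06,-.02,.04),t(186,372)),('top',(-.06,.02,.04),t(100,374))]
w,rr=fit([.68,.25,.05,.004],d);print('done',w)
w,rr=fit([.68,.25,.05],[(n,(p[0],p[1],.044),u) for n,p,u in d]);print('done',w,rr.round(1).tolist())
c,s_=np.cos(v[2]),np.sin(v[2]);dd=w[:2]-v[:2];print('in tray',c*dd[0]+s_*dd[1],-s_*dd[0]+c*dd[1])
for y in(-.026,-.030,-.034): print(pose(v,[(0,y,0)]))
```

```text
[0.68061454 0.21900388 0.05739741] [[-0.3, -0.2], [0.6, -0.6], [-0.2, 0.9], [-0.3, 1.4], [-1.3, 0.7], [-0.6, -1.3], [1.0, -2.0], [0.1, -0.5]]
done [ 0.69248748  0.26549377  0.0369387  -0.01621278]
done [0.68551431 0.26142956 0.03822701] [[0.0, -0.1], [0.1, -0.8], [-0.0, 0.1], [-0.1, 0.7]]
in tray 0.007325482854023829 0.042074737171217735
[[0.68210606 0.19304669 0.        ]]
[[0.68233552 0.18905328 0.        ]]
[[0.68256498 0.18505987 0.        ]]
```

{"api": "play_rows", "payload": {
  "series": "0 0 30 0 0 0 1;0 0 60 0 0 0 1;0 0 90 0 0 0 1;0 0 120 0 0 0 1;0 0 120 0 0 0 1;0 0 120 0 0 0 1"
}}

```text
clock: 24.72
eef_pos: [0.4561, 0.0328, 0.2156]
orientation: [0.677, 0.736, 0.001, 0.001]
force: [-0.1, 0.2, -4.0]
width: 0.465
```

Run:
```python
from ov import *
st();snap(13)
crop('pics/side13.png','pics/c13.png',270,150,390,350,3)
```

```text
{'clock': np.float64(24.7167), 'eef_pos': array([0.4561, 0.0328, 0.2156]), 'orientation': array([6.773e-01, 7.357e-01, 1.500e-03, 7.000e-04]), 'force': array([-0.1457,  0.1628, -4.008 ]), 'width': np.float64(0.4651)}
```

View pics/c13.png

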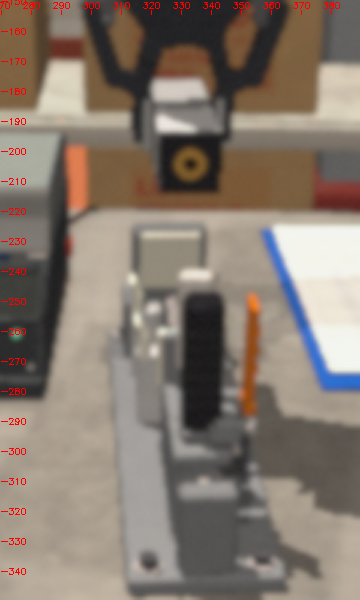

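{"api": "play_rows", "payload": {
  "series": "40 10 10 0 0 0.12 1;75 30 10 0 0 0.24 1;110 55 10 0 0 0.36 1;145 80 10 0 0 0.48 1;175 105 10 0 0 0.6 1;200 130 10 0 0 0.72 1;215 150 10 0 0 0.84 1;223 157 10 0 0 0.96 1;223 157 10 0 0 1.08 1;223 157 10 0 0 1.2 1;223 157 10 0 0 1.32 1;223 157 10 0 0 1.44 1"
}}

```text
clock: 25.82
eef_pos: [0.6777, 0.1892, 0.2214]
orientation: [0.021, 1.0, -0.0, -0.002]
force: [-0.4, -0.2, -2.9]
width: 0.464
```

{"api": "play_rows", "payload": {
  "series": "0 0 -20 0 0 0.105 1;0 0 -60 0 0 0.105 1;0 0 -90 0 0 0.105 1;0 0 -100 0 0 0.105 1;0 0 -100 0 0 0.105 1;0 0 -100 0 0 0.105 1"
}}

```text
clock: 26.32
eef_pos: [0.6784, 0.1893, 0.1238]
orientation: [-0.028, 1.0, -0.0, -0.001]
force: [0.5, -0.3, -1.6]
width: 0.463
```

Run:
```python
from ov import *
st();snap(14)
crop('pics/side14.png','pics/c14.png',100,180,290,370,3.1)
crop('pics/top14.png','pics/c14t.png',205,110,305,220,5)
```

```text
{'clock': np.float64(26.3167), 'eef_pos': array([0.6784, 0.1893, 0.1238]), 'orientation': array([-2.790e-02,  9.996e-01, -2.000e-04, -9.000e-04]), 'force': array([ 0.5276, -0.2936, -1.6179]), 'width': np.float64(0.4631)}
```

View pics/c14.png

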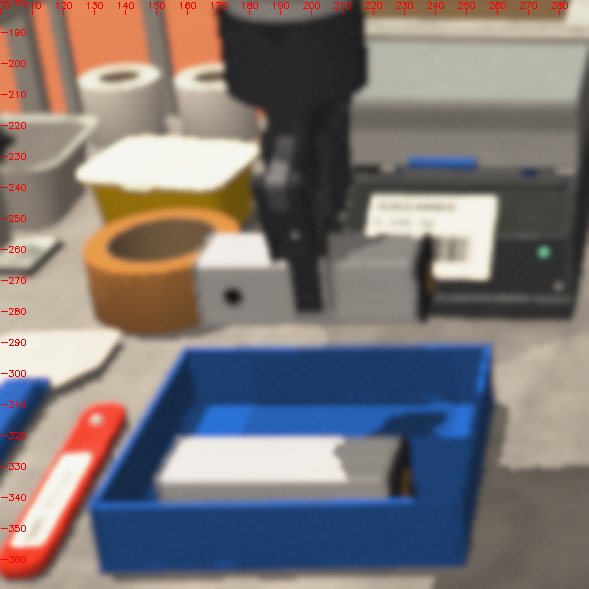

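View pics/c14t.png

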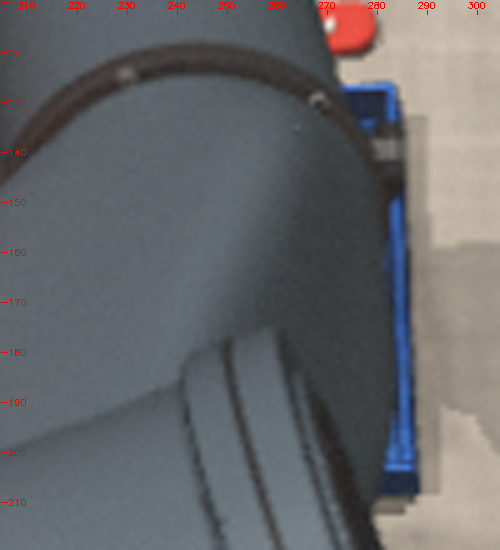

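{"api": "play_rows", "payload": {
  "series": "0 0 -30 0 0 0.003 1;0 0 -55 0 0 0.003 1;0 0 -70 0 0 0.003 1;0 0 -78 0 0 0.003 1;0 0 -84 0 0 0.003 1;0 0 -88 0 0 0.003 1;0 0 -90 0 0 0.003 1;0 0 -91 0 0 0.003 1;0 0 -91 0 0 0.003 1;0 0 -91 0 0 0.003 1"
}}

```text
clock: 27.25
eef_pos: [0.679, 0.1896, 0.0342]
orientation: [-0.03, 1.0, 0.0, 0.001]
force: [-0.2, -1.1, -3.6]
width: 0.46
```

{"api": "play_rows", "payload": {
  "series": "0 0 -1 0 0 0 1;0 0 -2 0 0 0 1;0 0 -2 0 0 0 1"
}}

```text
clock: 27.5
eef_pos: [0.679, 0.1896, 0.0334]
orientation: [-0.03, 1.0, 0.0, 0.001]
force: [-3.8, -1.1, 10.4]
width: 0.461
```

Contact with the tray floor. Open partly and lift straight up.

{"api": "play_rows", "payload": {
  "series": "0 0 0 0 0 0 0;0 0 0 0 0 0 -0.3;0 0 0 0 0 0 -0.3;0 0 0 0 0 0 -0.3;0 0 0 0 0 0 -0.3;0 0 15 0 0 0 -0.3;0 0 40 0 0 0 -0.3;0 0 80 0 0 0 -0.3;0 0 120 0 0 0 -0.3;0 0 150 0 0 0 -0.3"
}}

```text
clock: 28.33
eef_pos: [0.6792, 0.1895, 0.1847]
orientation: [-0.03, 1.0, 0.0, 0.001]
force: [1.4, 1.3, 0.4]
width: 0.652
```

{"api": "play_rows", "payload": {
  "series": "0 -40 20 0 0 0 -0.3;0 -80 20 0 0 0 -0.3;0 -120 20 0 0 0 -0.3;0 -160 20 0 0 0 -0.3;0 -200 20 0 0 0 -0.3;0 -240 20 0 0 0 -0.3;0 -280 20 0 0 0 -0.3;0 -300 20 0 0 0 -0.3;0 -300 20 0 0 0 -0.3;0 -300 20 0 0 0 -0.3"
}}

```text
clock: 29.17
eef_pos: [0.6782, -0.1126, 0.2013]
orientation: [-0.028, 1.0, -0.0, -0.0]
force: [0.5, 1.0, -0.6]
width: 0.648
```

Run:
```python
from ov import *
st();snap(15)
crop('pics/side15.png','pics/c15.png',120,270,270,370,5)
crop('pics/top15.png','pics/c15t.png',195,110,305,300,3.1)
```

```text
{'clock': np.float64(29.1667), 'eef_pos': array([ 0.6782, -0.1126,  0.2013]), 'orientation': array([-2.800e-02,  9.996e-01, -2.000e-04, -1.000e-04]), 'force': array([ 0.5153,  0.9761, -0.6075]), 'width': np.float64(0.6481)}
```

View pics/c15.png

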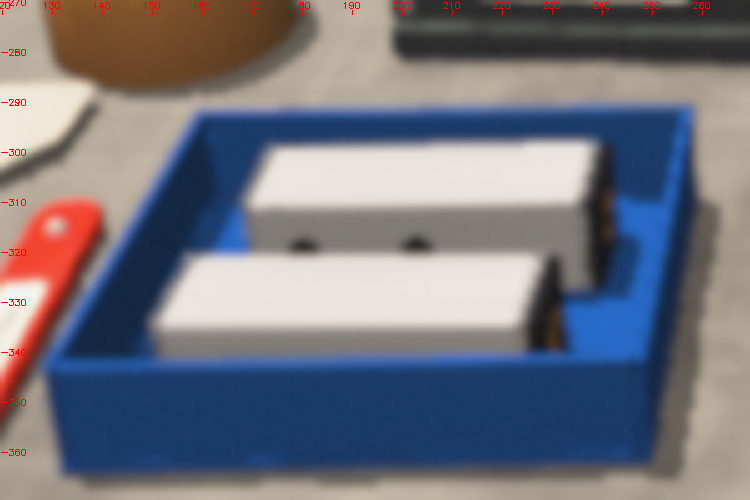

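View pics/top15.png

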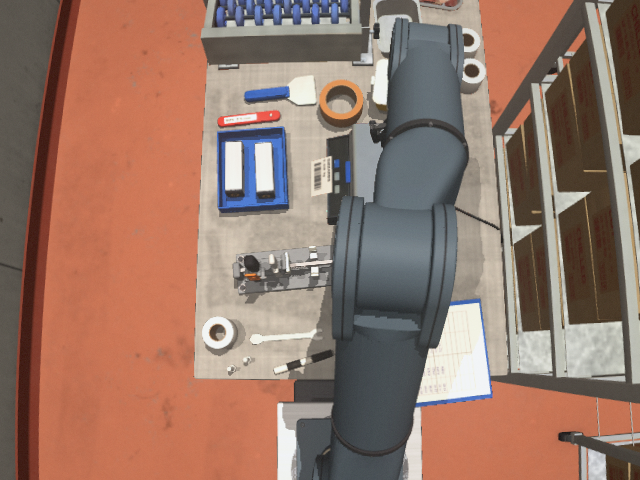

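Run:
```python
from ov import *
a=cv2.cvtColor(cv2.imread('pics/top0.png'),6).astype(np.float32);b=cv2.cvtColor(cv2.imread('pics/top15.png'),6).astype(np.float32)
for nm,(y0,y1,x0,x1) in dict(jaw=(245,278,268,298),grip=(250,285,243,264),roll=(310,355,195,240),done=(135,200,222,245)).items():
    p,q=a[y0:y1,x0:x1],b[y0:y1,x0:x1];print(nm,cv2.phaseCorrelate(p,q,cv2.createHanningWindow(p.shape[::-1],5)))
st();print(bot.sign_off())
```

```text
jaw ((-0.23012107126426962, -0.03826887780244803), 1.0424969955726906)
grip ((-0.08288468219273071, 0.02086907954174677), 0.952802155856733)
roll ((0.6505011372568994, 0.481096562152846), 0.9694171611173653)
done ((0.0930930806606689, 0.12354694444892544), 0.9434209283855226)
{'clock': np.float64(29.2667), 'eef_pos': array([ 0.6787, -0.109 ,  0.2013]), 'orientation': array([-3.020e-02,  9.995e-01,  6.000e-04, -1.000e-04]), 'force': array([-0.1406,  0.9802,  0.2105]), 'width': np.float64(0.6506)}
the job is handed in; nothing more can be done
None
```

The job is done and handed in at about 29 s of the 72 s allowed; no verdict was reported.

- **Pressing:** I laid the leg in the saddles with its plug to the jaw and gave seven trigger squeezes. The last squeeze moved nothing. The images show the flange tight against the tube.
- **Release:** I pinched the orange lever and dragged the head back to a firm stop, about 27 N. The final picture puts the jaw within about 0.5 mm of where it started, slightly further back.
- **Tray:** The leg lies flat beside the other one, plugs facing the same way. The gripper is clear and reads about 1 N.

**Checks against the first picture:**
- The other leg shifted only about 0.1 px, so it did not move.
- The label roll's image correlation gave an apparent shift of 0.65/0.48 px, roughly 1–2 mm. I never brought the gripper near it and put this down to changed shadows, but I did not check it separately.
- The pixel-fitted press position was 1–3 mm off the arm's frame. I corrected for that when seating the leg and gripping the trigger and lever.

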